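# Four more steps on the plate exposure timer

## Robot

A 6-joint arm with a two-finger parallel gripper is mounted at the origin on the work surface; the furniture and walls round the work are solid. World frame = base frame: x ahead of the robot, y to its left, z up, the work surface at z = 0. Lengths are in m, angles in rad, forces in N, time in s.
With the tool pointing down it reaches from about 0.325 to 0.85 m from the base axis. Payload 15.5 kg.
Tool frame: the origin (TCP) lies midway between the tips of the shut fingers; the grasp point (between the pads) lies r.grip_depth behind it (r.grip_depth is the distance from the TCP to the grasp point, in m); z points along the fingers, y is the direction in which the jaws open and shut (so a half turn about z gives the same grasp; the last joint's range is limited). The gripper opens to 91 mm and grips with 3 to 60 N. Pads are 32 mm wide; open, the fingers measure 118 mm over their backs; the gripper's body (76 mm by 178 mm) begins 60 mm behind the grasp point.
Start: joints at [1.133, 0.494, 1.345, -0, 1.302, -0.096], TCP at [0.21, 0.589, 0.214] pointing down, gripper open.
Joint ranges: [-2.91, 2.91], [-0.82, 2.16], [0.22, 2.67], [-1.22, 4.37], [0.12, 2.79], [-3.08, 3.08]. Speed limits (rad/s): [1.89, 1.89, 2.57, 3.01, 3.01, 3.01].

## Interface

Orientations are given as a 3x3 rotation matrix whose columns are the frame's x, y, z axes.
In Python, from plant import monitor, imaging, job, r gives the robot as it stands.
- The arm moves only by the tool move_arm, never from a script. Its argument "steps" is a list of rows, each an object with "linear": the shift along the world's x, y, z in cm, a list of three; "delta_rot": the turn, a rotation vector about the world's x, y, z in degrees, a list of three. In form: [{"linear": [dx, dy, dz], "delta_rot": [rx, ry, rz]}, ...]. A call has 1 to 10 rows; each row shifts and turns the pose as measured when the row begins; what a row does not reach is not made up. A row lasts 1/10 s, in which the tool goes at most 50 mm and 8.59 degrees, less where a joint would pass 70% of its speed; a pose out of reach is approached as far as the arm can. A call is refused whole if a number of a shift passes 5 or a number of a turn 8.59, either way. A call with a gripper value outside its range is refused whole. "fingers" is the gripper's target within -1 to 1 (shut at 1, half-way at 0, fully open at -1), set as the call begins (left out, the last holds). The fingers move at their own pace and stop on an object; "force" is the grip in N (left out, the last holds). Time passes only in rows, so rows that do not move let the fingers close. It gives the time, the measured TCP pose, the force and the opening at its end, in the units of the state.
- monitor.get_state(): the state, without advancing time (a new reading comes with each control period).
- imaging.snapshot(name): name is "scene" or "top" or "wrist"; returns the picture (384x512x3 uint8, red, green, blue); there is no depth.
- imaging.camera_model(name): a dict with "vfov" (degrees; the focal length in pixels is half the picture's height over the tangent of half this angle, whatever the lens; pixels are square), "cx", "cy" (the principal point, pixels), "world_to_cam" (4x4, takes a point from world to camera coordinates); the wrist camera has in their place "hand_eye" (4x4, takes a point from camera to tool coordinates, whose origin is the TCP and whose axes are the flange's). Camera axes: x right, y up, looking along -z (the intrinsics and any distortion apply to the point x, -y, -z); pixel columns grow to the right and rows downward; lengths in m; the calibration is good to about 2 mm. A picture is of the moment at which its call begins: read the wrist's pose just before it. camera_model takes no time and is no camera call.
- job.hand_in(): hands the job in, once; it reports no verdict.
The state is a dict: "time": time; "joint_positions": joint angles; "joint_vel": joint speeds; "tau": joint torques, N m; "eef_pos": TCP position; "tool_rot": TCP orientation; "wrist_force": force on the tool from outside, world axes, zero at the start; "ft_torque": the same for the moment, N m; "width": finger opening in m.
Only numpy, scipy, OpenCV 4.12 (cv2) and the standard library are available. Lean on these libraries where they do the work, as an engineer would, in place of code of your own. Each camera call takes 0.05 s, during which the arm holds its last target. There are 200 camera calls.

## Task

The plate needs four more exposure steps: with a closed fingertip, push the upright fin of the timer dial clockwise (seen from above) by exactly four clicks from where it stands, without going past, then press the start key beside it down once it is set. Push only from one side, do not pinch the fin or press on its top, leave the dial resting in its fourth click, and do not disturb the things standing on and around the unit.

Things in the scene. Friction and masses are not known exactly. Their poses are not given: they have to be found in the camera images.
- unit: plate exposure unit fixed to the table: grey box 250 mm (its x) by 220 mm (its y), deck 50 mm high, glass window in the far half of its deck, dial and start key on the near half. Origin: centre of its underside; x points to the window side, y to its left, z up. Dial axis at (-62, 42) mm and start key at (-62, -68) mm in this frame
- dial_axis (a point): on the turning axis of the dial, at the flat top of its skirt, 58 mm above the table. The dial is a low black bevelled skirt, radius 46 mm, 8 mm high, with a single upright fin; nothing else on it stands up except a 2 mm cap, radius 9 mm, at the centre. White ticks round it on the deck mark its ten click positions
- fin_mark (a point): top edge of the dial's fin, 40 mm from the axis, 88 mm above the table; it turns with the dial. The fin is a plain metal bar that stands radially, from 14 to 44 mm from the axis, 12 mm thick, 30 mm high above the skirt's top, in two 6 mm halves: dial_c1 (counter-clockwise side, the one to push) and dial_c2. Its direction from the axis is where the dial points
- dial (a joint): dial angle in rad, growing clockwise seen from above; ten click positions 0.419 (24 degrees) apart, 0 to 3.770, stops beyond both ends. At 0 the fin points 108 degrees counter-clockwise from the unit's x axis. Starts at rest in position 1, 2 or 3. About 5 N, 28 mm from the axis, pushes it to the crest midway between positions; past it, it snaps into the next and stays; short of it, it springs back
- start_key (a joint): travel of the start key in m, 0 up, 0.006 fully down; sprung, fully down takes 5 N, returns by itself
- start_key_top (a point): centre of the top face of the round grey start key, radius 16 mm, 72 mm above the table, which is pressed straight down
- ink_jar: ink jar with screw lid, 48 mm wide, 50 mm high, stands on the unit's window (bystander); origin: centre of its underside
- pin_tin: round red tin with lid, 64 mm wide, 27 mm high, stands on the unit's window (bystander); origin: centre of its underside
- glue_stick: glue stick, 26 mm wide, 87 mm high, stands on the table to the right of the unit (bystander); origin: centre of its underside
- eraser: eraser, 19x43x13 mm, on the table to the right of the unit (bystander); origin: centre of its underside
- marker: grey marker, 13x105x13 mm, lies on the table to the left of the unit (bystander); origin: centre of its underside

How it is judged:
By the outcome, as a careful person would: the job done as asked, in the order asked, and still so for the second after the job is handed in, with the robot touching nothing.
It also fails if it takes over 54 s, if anything falls off the work surface, if the arm or the gripper's body presses on something with over 40 N, if the wrist force passes 120 N, or if a joint passes its speed limit or range.

## Working session

There is one attempt and no reset: what is moved stays moved. The work goes in short steps, Python scripts to look and compute and a tool call to move; the robot and the scene stay as the last step left them, time stands still between calls to the robot, and variables do not carry over. Pictures are saved under pics/ and viewed, about 8 in all and at most 12, crops included, and the job is handed in when it is done.

Besides the shell and the picture viewer there is one more tool, called after "Emit:" as a command line: name --argument value ..., lists and objects as JSON in quotes. move_arm: Moves the arm, as the interface text tells. Its arguments: {"type":"object","properties":{"steps":{"type":"array"},"fingers":{"type":"number"},"force":{"type":"number"}},"required":["steps"]}

```bash
mkdir -p pics; ls; python3 - <<'E'
from plant import monitor, imaging, job, r
import cv2, numpy as np
s=monitor.get_state(); print(s['time'],s['eef_pos'],s['tool_rot'],s['width'],r.grip_depth)
for n in ("top","scene"):
    im=imaging.snapshot(n); cv2.imwrite(f"pics/{n}0.png",im[:,:,::-1])
for n in ("top","scene","wrist"): print(n,imaging.camera_model(n))
E
```

```text
pics
0.0 [0.20989995 0.58827654 0.21334387] [[-9.41811144e-01  3.36142088e-01 -5.15044413e-04]
 [ 3.36142466e-01  9.41810465e-01 -1.13563064e-03]
 [ 1.03340964e-04 -1.24267789e-03 -9.99999223e-01]] 0.09110282331958557 0.0188
top {'vfov': 47.22716437223957, 'cx': 249.5805022539587, 'cy': 197.16114159362817, 'world_to_cam': array([[-0.02977992, -0.99950932,  0.00970934,  0.01513965],
       [ 0.98478004, -0.02767424,  0.17158791, -0.60754173],
       [-0.17123502,  0.01467144,  0.98512097, -0.84530257],
       [ 0.        ,  0.        ,  0.        ,  1.        ]])}
scene {'vfov': 45.53308667732621, 'cx': 246.52857153251037, 'cy': 189.11381014055635, 'world_to_cam': array([[ 0.74650349, -0.66502744, -0.02170356, -0.46030506],
       [ 0.34575151,  0.35982969,  0.86659015, -0.27571711],
       [-0.56849664, -0.65441661,  0.49854836, -0.74940726],
       [ 0.        ,  0.        ,  0.        ,  1.        ]])}
wrist {'vfov': 64.61584875467148, 'cx': 253.89806018859295, 'cy': 190.31489407714565, 'hand_eye': array([[ 1.58060909e-04,  9.62804859e-01,  2.70197665e-01,
         7.55798532e-02],
       [ 9.99999469e-01,  1.22973491e-04, -1.02317798e-03,
         1.37021733e-03],
       [-1.01834788e-03,  2.70197683e-01, -9.62804329e-01,
        -1.70595197e-01],
       [ 0.00000000e+00,  0.00000000e+00,  0.00000000e+00,
         1.00000000e+00]])}
```

View pics/top0.png

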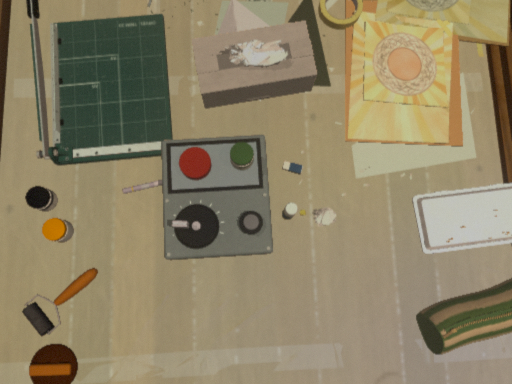

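View pics/scene0.png

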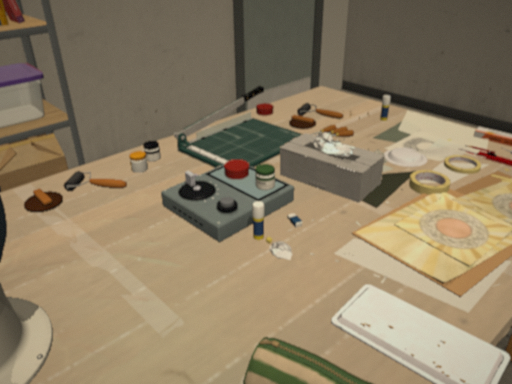

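Top: unit corners are near (162,140), (266,136), (272,254) and (165,259); the dial is at (196,226) with its fin pointing left, and the key is at (250,222). Scene: the glue stick stands right of the unit, the jar and tin on the window.

```bash
cat > h.py <<'E'
import numpy as np, cv2
from plant import monitor, imaging, job, r
def model(n,s=None):
    m=imaging.camera_model(n); f=192/np.tan(np.radians(m['vfov'])/2)
    if n=='wrist':
        T=np.eye(4);T[:3,:3]=s['tool_rot'];T[:3,3]=s['eef_pos']; c2w=T@m['hand_eye']
    else: c2w=np.linalg.inv(m['world_to_cam'])
    return f,m['cx'],m['cy'],c2w
def cast(M,uv,z):
    f,cx,cy,T=M; d=T[:3,:3]@np.array([(uv[0]-cx)/f,-(uv[1]-cy)/f,-1]); o=T[:3,3]
    return (o+d*(z-o[2])/d[2])[:2]
def proj(M,p):
    f,cx,cy,T=M; q=np.linalg.inv(T)@np.append(p,1); return np.array([cx-f*q[0]/q[2],cy+f*q[1]/q[2]])
E
python3 - <<'E'
from h import *
im=cv2.imread('pics/top0.png'); M=model('top')
c=im[125:270,110:320]; cv2.imwrite('pics/topc.png',cv2.resize(c,None,fx=3.8,fy=3.8,interpolation=cv2.INTER_CUBIC))
g=cv2.cvtColor(im,cv2.COLOR_BGR2GRAY); hsv=cv2.cvtColor(im,cv2.COLOR_BGR2HSV)
print(im[245,200],im[150,215],im[270,220],im[226,210],im[225,183])
for n,uv,z in [('c',(162,140),.05),('c',(266,136),.05),('c',(272,254),.05),('c',(165,259),.05),('dial',(196,226),.058),('key',(250,222),.072),('fin',(176,225),.088)]: print(n,cast(M,uv,z))
b=np.zeros(g.shape,np.uint8); b[200:252,168:228]=(g[200:252,168:228]<60)
cs,_=cv2.findContours(b,0,2); k=max(cs,key=cv2.contourArea); print(cv2.fitEllipse(cv2.convexHull(k)),cv2.contourArea(k))
E
```

```text
[29 37 38] [118 127 125] [111 145 156] [41 44 45] [145 151 167]
c [0.73468936 0.17714584]
c [ 0.73758699 -0.04086563]
c [ 0.49122877 -0.04398845]
c [0.48760011 0.17009306]
dial [0.55108554 0.10682089]
key [ 0.55441769 -0.00150288]
fin [0.55082826 0.14220941]
((196.36004638671875, 226.01515197753906), (43.3950080871582, 44.404083251953125), 47.47359848022461) 1347.5
```

View pics/topc.png

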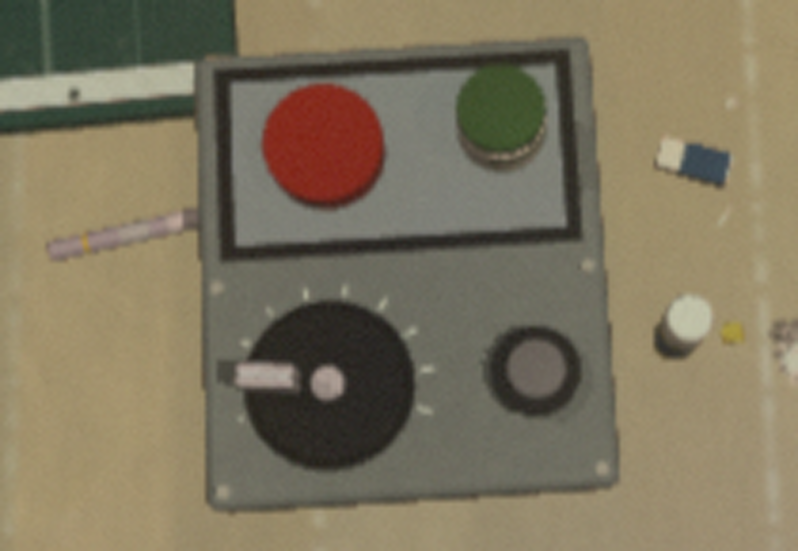

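The fin is at the left, by tick count at position 1. Estimated yaw is about 1° and the dial axis is about (0.550, 0.107). Next I close the fingers and hover beside the fin's counter-clockwise side.

Emit:
move_arm --steps '[{"linear": [3.1, -4.4, 0], "delta_rot": [0, 0, -7.5]}, {"linear": [3.1, -4.4, 0], "delta_rot": [0, 0, -7.5]}, {"linear": [3.1, -4.4, 0], "delta_rot": [0, 0, -7.5]}, {"linear": [3.1, -4.4, 0], "delta_rot": [0, 0, -7.5]}, {"linear": [3.1, -4.4, 0], "delta_rot": [0, 0, -7.5]}, {"linear": [3.1, -4.4, 0], "delta_rot": [0, 0, -7.5]}, {"linear": [3.1, -4.4, 0], "delta_rot": [0, 0, -7.5]}, {"linear": [3.1, -4.4, 0], "delta_rot": [0, 0, -7.5]}, {"linear": [3.1, -4.4, 0], "delta_rot": [0, 0, -7.5]}, {"linear": [3.1, -4.4, 0], "delta_rot": [0, 0, -7.5]}]' --fingers 1 --force 20

```text
time: 1.1
eef_pos: [0.4954, 0.1756, 0.2113]
tool_rot: [[0.122, 0.993, -0.003], [0.993, -0.122, 0.001], [0.001, -0.003, -1.0]]
wrist_force: [0.4, 0.3, -0.0]
width: 0.0138
```

Emit:
move_arm --steps '[{"linear": [0, 0, 0], "delta_rot": [0, 0, 2]}, {"linear": [0, 0, 0], "delta_rot": [0, 0, 0]}, {"linear": [0, 0, 0], "delta_rot": [0, 0, 0]}]'

```text
time: 1.4
eef_pos: [0.4984, 0.17, 0.2106]
tool_rot: [[0.099, 0.995, -0.003], [0.995, -0.099, -0.0], [-0.0, -0.003, -1.0]]
wrist_force: [0.2, 0.4, -0.2]
width: 0.0003
```

```bash
python3 - <<'E'
from h import *
s=monitor.get_state(); im=imaging.snapshot('wrist'); M=model('wrist',s)
print(s['eef_pos'],s['width'],np.degrees(np.arctan2(s['tool_rot'][1][1],s['tool_rot'][0][1])))
import pickle; pickle.dump(M,open('M1.pkl','wb'))
cv2.imwrite('pics/w1r.png',im[:,:,::-1])
o=im[:,:,::-1].copy()
A=np.array([.5505,.1067])
for z,rad in ((.058,.046),(.05,.053)):
  for a in range(0,360,6):
    p=proj(M,[*(A+rad*np.array([np.cos(np.radians(a)),np.sin(np.radians(a))])),z]); cv2.circle(o,tuple(int(v) for v in p),1,(0,255,255),-1)
for d in (85,109,61):
  p=proj(M,[*(A+.04*np.array([np.cos(np.radians(d)),np.sin(np.radians(d))])),.088]); cv2.circle(o,tuple(int(v) for v in p),2,(0,255,0),-1); print(d,p)
cv2.imwrite('pics/w1.png',cv2.resize(o,(768,576)))
E
```

```text
[0.49844353 0.17001222 0.21061088] 0.0003082947708345224 -5.698282343622965
85 [309.92043736 202.97429207]
109 [293.78644783 206.38138831]
61 [325.8073347  206.03896451]
```

View pics/w1.png

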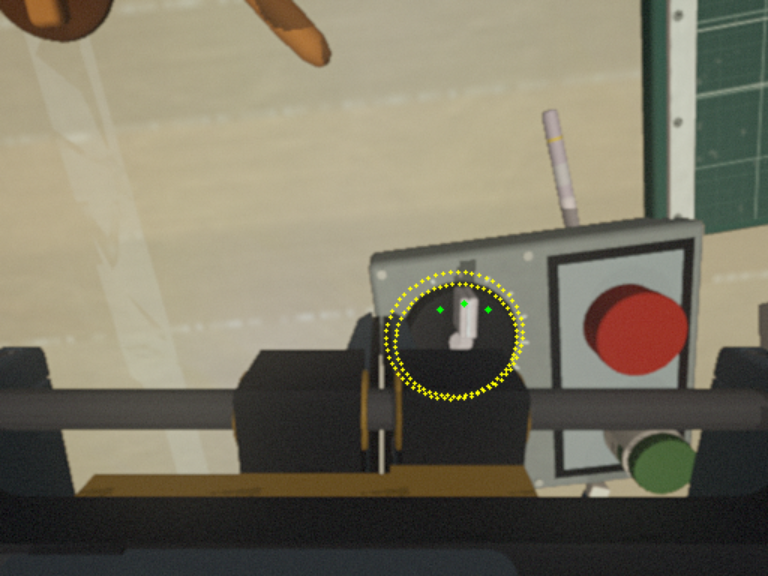

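The wrist view confirms the fin at (467,300)–(461,345), matching the 85° prediction, so position 1. Now I descend on its near side.

Emit:
move_arm --steps '[{"linear": [0.7, -1.3, 0], "delta_rot": [0, 0, 0]}, {"linear": [0.6, -1.3, -2], "delta_rot": [0, 0, 0.7]}, {"linear": [0, 0, -4], "delta_rot": [0, 0, 0]}, {"linear": [0, 0, -4], "delta_rot": [0, 0, 0]}, {"linear": [0, 0, -2], "delta_rot": [0, 0, 0]}, {"linear": [0, 0, 0], "delta_rot": [0, 0, 0]}, {"linear": [0, 0, 0], "delta_rot": [0, 0, 0]}]'

```text
time: 2.15
eef_pos: [0.5122, 0.1456, 0.0888]
tool_rot: [[0.077, 0.997, 0.002], [0.997, -0.077, 0.0], [0.0, 0.002, -1.0]]
wrist_force: [-0.7, 0.7, -0.3]
width: 0.0006
```

```bash
python3 - <<'E'
from h import *
im=imaging.snapshot('scene')[:,:,::-1]; s=monitor.get_state(); print(s['eef_pos'],s['wrist_force'])
cv2.imwrite('pics/s1.png',cv2.resize(im[90:250,120:320],None,fx=3.7,fy=3.7,interpolation=cv2.INTER_CUBIC))
E
```

```text
[0.51227226 0.14566483 0.08902957] [-0.75296839 -0.05310573  0.17301139]
```

View pics/s1.png

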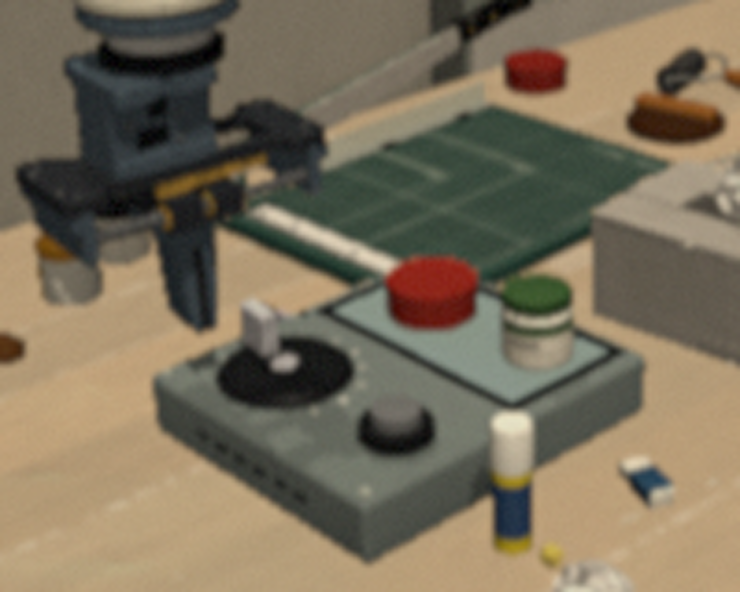

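The fingers taper to a narrow tip, clear of the fin and everything else. I'll lower it and ease up to the fin.

Emit:
move_arm --steps '[{"linear": [0, -0.3, -1.0], "delta_rot": [0, 0, 0]}, {"linear": [0, 0, -1.0], "delta_rot": [0, 0, 0]}, {"linear": [0, 0, 0], "delta_rot": [0, 0, 0]}, {"linear": [0.5, 0, 0], "delta_rot": [0, 0, 0]}, {"linear": [0.5, 0, 0], "delta_rot": [0, 0, 0]}, {"linear": [0.5, 0, 0], "delta_rot": [0, 0, 0]}, {"linear": [0, 0, 0], "delta_rot": [0, 0, 0]}, {"linear": [0, 0, 0], "delta_rot": [0, 0, 0]}]'

```text
time: 3.0
eef_pos: [0.5315, 0.143, 0.0712]
tool_rot: [[0.076, 0.997, 0.009], [0.997, -0.076, 0.001], [0.002, 0.009, -1.0]]
wrist_force: [0.0, -0.4, 0.3]
width: 0.0003
```

Emit:
move_arm --steps '[{"linear": [0.2, 0, -0.2], "delta_rot": [0, 0, 0]}, {"linear": [0.2, 0, 0], "delta_rot": [0, 0, 0]}, {"linear": [0, 0, 0], "delta_rot": [0, 0, 0]}]'

```text
time: 3.3
eef_pos: [0.5357, 0.143, 0.0691]
tool_rot: [[0.076, 0.997, 0.009], [0.997, -0.076, 0.001], [0.002, 0.009, -1.0]]
wrist_force: [-0.5, -0.6, 0.4]
width: 0.0002
```

Emit:
move_arm --steps '[{"linear": [0.2, 0, 0], "delta_rot": [0, 0, 0]}, {"linear": [0.2, 0, 0], "delta_rot": [0, 0, 0]}, {"linear": [0, 0, 0], "delta_rot": [0, 0, 0]}]'

```text
time: 3.6
eef_pos: [0.5392, 0.1431, 0.0689]
tool_rot: [[0.076, 0.997, 0.007], [0.997, -0.076, 0.001], [0.002, 0.007, -1.0]]
wrist_force: [-1.5, 0.3, 1.2]
width: 0.0004
```

Contact is beginning at 1.5 N. I'll sweep around the dial axis, turning the tool along with the fin.

Emit:
move_arm --steps '[{"linear": [0.26, 0.07, 0], "delta_rot": [0, 0, -4]}, {"linear": [0.26, 0.04, 0], "delta_rot": [0, 0, -4]}, {"linear": [0, 0, 0], "delta_rot": [0, 0, 0]}]'

```text
time: 3.9
eef_pos: [0.5435, 0.1445, 0.0689]
tool_rot: [[0.218, 0.976, 0.006], [0.976, -0.218, 0.001], [0.002, 0.005, -1.0]]
wrist_force: [-0.7, 0.3, -0.3]
width: 0.0003
```

```bash
cat >> h.py <<'E'
def rel(A=(.5505,.1067)):
    s=monitor.get_state(); o=np.array(s['eef_pos'][:2])-A; R=s['tool_rot']
    print('t',s['time'],'rad %.4f offang %.1f rot %.1f tooly %.1f z %.4f'%(np.hypot(*o),np.degrees(np.arctan2(o[1],o[0])),107.2-np.degrees(np.arctan2(o[1],o[0])),np.degrees(np.arctan2(R[1][1],R[0][1])),s['eef_pos'][2]),np.round(s['wrist_force'],1),np.round(s['ft_torque'],2))
E
python3 -c "
from h import *
rel()"
```

```text
t 3.9 rad 0.0385 offang 100.5 rot 6.7 tooly -12.6 z 0.0689 [-0.7  0.3 -0.3] [-0.08  0.17 -0.01]
```

Emit:
move_arm --steps '[{"linear": [0.26, 0.03, 0], "delta_rot": [0, 0, -4]}, {"linear": [0, 0, 0], "delta_rot": [0, 0, 0]}]'

```text
time: 4.1
eef_pos: [0.5459, 0.1449, 0.0689]
tool_rot: [[0.283, 0.959, 0.006], [0.959, -0.283, 0.0], [0.002, 0.005, -1.0]]
wrist_force: [0.2, 0.1, 0.3]
width: 0.0001
```

Emit:
move_arm --steps '[{"linear": [0.26, 0.0, 0], "delta_rot": [0, 0, -4]}, {"linear": [0, 0, 0], "delta_rot": [0, 0, 0]}]'

```text
time: 4.3
eef_pos: [0.5486, 0.1447, 0.0689]
tool_rot: [[0.345, 0.939, 0.006], [0.939, -0.345, -0.0], [0.002, 0.006, -1.0]]
wrist_force: [0.6, 0.4, -0.9]
width: 0.0005
```

```bash
python3 - <<'E'
from h import *
rel()
a=imaging.snapshot('top')[:,:,::-1][190:260,160:235]; b=imaging.snapshot('scene')[:,:,::-1][140:210,160:235]
cv2.imwrite('pics/c1.png',cv2.resize(np.hstack([a,b]),None,fx=5,fy=5,interpolation=cv2.INTER_CUBIC))
E
```

```text
t 4.3 rad 0.0380 offang 92.9 rot 14.3 tooly -20.2 z 0.0689 [ 0.6  0.4 -0.9] [-0.04  0.11  0.01]
```

View pics/c1.png

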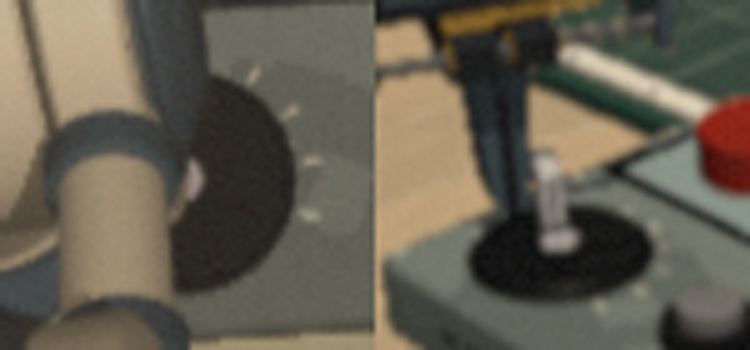

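```bash
python3 - <<'E'
from h import *
M=model('scene');A=np.array([.5505,.1067])
for k in range(0,6):
  t=np.radians(109-24*k); u=np.array([np.cos(t),np.sin(t)])
  print(k,[((proj(M,[*(A+q*u),.088])-[160,140])*5+[375,0]).round() for q in (.014,.044)])
print(((proj(M,[*A,.06])-[160,140])*5+[375,0]).round())
E
```

```text
0 [array([527., 178.]), array([476., 164.])]
1 [array([536., 173.]), array([504., 151.])]
2 [array([547., 171.]), array([540., 143.])]
3 [array([559., 170.]), array([577., 142.])]
4 [array([570., 172.]), array([610., 148.])]
5 [array([577., 176.]), array([633., 160.])]
[555. 235.]
```

The scene view matches position 2, so one click is done. On to the second.

Emit:
move_arm --steps '[{"linear": [0.26, 0.0, 0], "delta_rot": [0, 0, -4]}, {"linear": [0.27, -0.01, 0], "delta_rot": [0, 0, -4]}, {"linear": [0.26, -0.03, 0], "delta_rot": [0, 0, -4]}, {"linear": [0.26, -0.05, 0], "delta_rot": [0, 0, -4]}, {"linear": [0, 0, 0], "delta_rot": [0, 0, 0]}]'

```text
time: 4.9
eef_pos: [0.5574, 0.1441, 0.0687]
tool_rot: [[0.584, 0.812, 0.004], [0.812, -0.584, -0.001], [0.001, 0.004, -1.0]]
wrist_force: [-0.3, 1.3, 1.1]
width: 0.0005
```

```bash
python3 -c "
from h import *
rel()"
```

```text
t 4.9 rad 0.0381 offang 79.6 rot 27.6 tooly -35.7 z 0.0687 [-0.3  1.3  1.1] [0.18 0.25 0.04]
```

Emit:
move_arm --steps '[{"linear": [0.27, -0.06, 0], "delta_rot": [0, 0, -2]}, {"linear": [0.27, -0.08, 0], "delta_rot": [0, 0, -2]}, {"linear": [0, 0, 0], "delta_rot": [0, 0, 0]}]'

```text
time: 5.2
eef_pos: [0.5619, 0.1427, 0.0686]
tool_rot: [[0.633, 0.774, 0.002], [0.774, -0.633, -0.001], [0.0, 0.003, -1.0]]
wrist_force: [0.4, 0.1, -0.2]
width: 0.0005
```

Emit:
move_arm --steps '[{"linear": [0.26, -0.1, 0], "delta_rot": [0, 0, -4]}, {"linear": [0, 0, 0], "delta_rot": [0, 0, 0]}]'

```text
time: 5.4
eef_pos: [0.5645, 0.1415, 0.0686]
tool_rot: [[0.683, 0.73, 0.003], [0.73, -0.683, -0.002], [0.001, 0.003, -1.0]]
wrist_force: [-0.1, -0.6, -0.7]
width: 0.0009
```

```bash
python3 -c "
from h import *
rel()"
```

```text
t 5.4 rad 0.0375 offang 68.0 rot 39.2 tooly -43.1 z 0.0686 [-0.1 -0.6 -0.7] [-0.06  0.12  0.01]
```

Emit:
move_arm --steps '[{"linear": [0.25, -0.1, 0], "delta_rot": [0, 0, -4]}, {"linear": [0.23, -0.13, 0], "delta_rot": [0, 0, -4]}, {"linear": [0.22, -0.14, 0], "delta_rot": [0, 0, -4]}, {"linear": [0, 0, 0], "delta_rot": [0, 0, 0]}]'

```text
time: 5.8
eef_pos: [0.5704, 0.1386, 0.0685]
tool_rot: [[0.817, 0.577, 0.001], [0.577, -0.817, -0.001], [0.0, 0.001, -1.0]]
wrist_force: [-0.8, 3.8, 1.7]
width: 0.0006
```

```bash
python3 - <<'E'
from h import *
rel()
b=imaging.snapshot('scene')[:,:,::-1][140:210,160:260]
cv2.imwrite('pics/c2.png',cv2.resize(b,None,fx=6,fy=6,interpolation=cv2.INTER_CUBIC))
M=model('scene');A=np.array([.5505,.1067])
for k in range(1,7):
  t=np.radians(109-24*k); u=np.array([np.cos(t),np.sin(t)])
  print(k,[((proj(M,[*(A+q*u),.088])-[160,140])*6).round() for q in (.014,.044)])
E
```

```text
t 5.8 rad 0.0376 offang 58.0 rot 49.2 tooly -54.8 z 0.0685 [-0.8  3.8  1.7] [0.45 0.32 0.01]
1 [array([193., 208.]), array([155., 181.])]
2 [array([207., 205.]), array([198., 172.])]
3 [array([221., 204.]), array([242., 170.])]
4 [array([234., 207.]), array([282., 178.])]
5 [array([243., 212.]), array([310., 193.])]
6 [array([246., 218.]), array([322., 213.])]
```

View pics/c2.png

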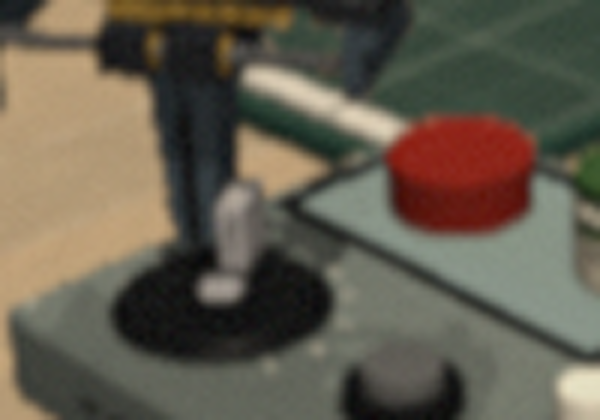

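Position 3: the fin is at (240,185) px and contact is resuming at 3.8 N. Third click next.

Emit:
move_arm --steps '[{"linear": [0.22, -0.15, 0], "delta_rot": [0, 0, -3]}, {"linear": [0.21, -0.16, 0], "delta_rot": [0, 0, -3]}, {"linear": [0.2, -0.18, 0], "delta_rot": [0, 0, -4]}, {"linear": [0.1, -0.1, 0], "delta_rot": [0, 0, -2]}, {"linear": [0, 0, 0], "delta_rot": [0, 0, 0]}]'

```text
time: 6.35
eef_pos: [0.5768, 0.1336, 0.0685]
tool_rot: [[0.914, 0.406, 0.001], [0.406, -0.914, -0.0], [0.0, 0.0, -1.0]]
wrist_force: [0.1, -0.4, 0.3]
width: 0.0004
```

```bash
python3 -c "
from h import *
rel()"
```

```text
t 6.35 rad 0.0376 offang 45.6 rot 61.6 tooly -66.0 z 0.0685 [ 0.1 -0.4  0.3] [0.   0.18 0.03]
```

Emit:
move_arm --steps '[{"linear": [0.19, -0.19, 0], "delta_rot": [0, 0, -4]}, {"linear": [0.18, -0.2, 0], "delta_rot": [0, 0, -4]}, {"linear": [0.16, -0.2, 0], "delta_rot": [0, 0, -4]}, {"linear": [0, 0, 0], "delta_rot": [0, 0, 0]}]'

```text
time: 6.75
eef_pos: [0.5811, 0.1286, 0.0684]
tool_rot: [[0.977, 0.214, -0.001], [0.214, -0.977, 0.001], [-0.0, -0.001, -1.0]]
wrist_force: [0.4, 3.5, 1.5]
width: 0.0005
```

```bash
python3 - <<'E'
from h import *
rel()
b=imaging.snapshot('scene')[:,:,::-1][140:210,160:260]
cv2.imwrite('pics/c3.png',cv2.resize(b,None,fx=6,fy=6,interpolation=cv2.INTER_CUBIC))
E
```

```text
t 6.75 rad 0.0376 offang 35.7 rot 71.5 tooly -77.7 z 0.0684 [0.4 3.5 1.5] [ 0.58  0.21 -0.08]
```

View pics/c3.png

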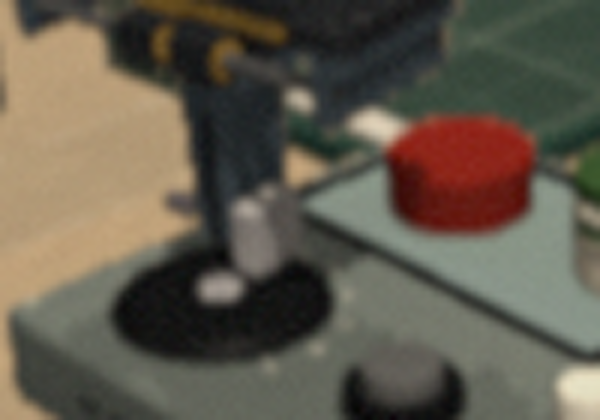

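Position 4, in contact at 3.5 N. Last click, in small steps.

Emit:
move_arm --steps '[{"linear": [0.15, -0.21, 0], "delta_rot": [0, 0, -3]}, {"linear": [0.13, -0.22, 0], "delta_rot": [0, 0, -3]}, {"linear": [0.1, -0.2, 0], "delta_rot": [0, 0, -3]}, {"linear": [0, 0, 0], "delta_rot": [0, 0, 0]}]'

```text
time: 7.2
eef_pos: [0.5842, 0.1235, 0.0685]
tool_rot: [[0.998, 0.069, -0.0], [0.069, -0.998, 0.002], [-0.0, -0.002, -1.0]]
wrist_force: [0.1, 0.8, -0.3]
width: 0.0004
```

Emit:
move_arm --steps '[{"linear": [0.06, -0.14, 0], "delta_rot": [0, 0, -2]}, {"linear": [0, 0, 0], "delta_rot": [0, 0, 0]}]'

```text
time: 7.4
eef_pos: [0.5845, 0.1219, 0.0684]
tool_rot: [[0.999, 0.041, -0.001], [0.041, -0.999, 0.001], [-0.001, -0.001, -1.0]]
wrist_force: [0.2, -0.1, -0.6]
width: 0.0001
```

```bash
python3 -c "
from h import *
rel()"
```

```text
t 7.4 rad 0.0372 offang 24.1 rot 83.1 tooly -87.6 z 0.0684 [ 0.2 -0.1 -0.6] [-0.04  0.13 -0.02]
```

Emit:
move_arm --steps '[{"linear": [0.04, -0.16, 0], "delta_rot": [0, 0, -2]}, {"linear": [0, 0, 0], "delta_rot": [0, 0, 0]}, {"linear": [0, 0, 0], "delta_rot": [0, 0, 0]}]'

```text
time: 7.7
eef_pos: [0.5846, 0.1202, 0.0683]
tool_rot: [[1.0, 0.01, -0.001], [0.01, -1.0, 0.001], [-0.001, -0.001, -1.0]]
wrist_force: [0.4, -0.5, -0.8]
width: 0.0007
```

Emit:
move_arm --steps '[{"linear": [0, 0.7, 0], "delta_rot": [0, 0, 0]}, {"linear": [0, 0.7, 0], "delta_rot": [0, 0, 0]}, {"linear": [0, 0, 3], "delta_rot": [0, 0, 0]}, {"linear": [0, 0, 3], "delta_rot": [0, 0, 0]}, {"linear": [0, 0, 0], "delta_rot": [0, 0, 0]}]'

```text
time: 8.2
eef_pos: [0.5837, 0.1371, 0.1293]
tool_rot: [[1.0, 0.013, -0.003], [0.013, -1.0, 0.001], [-0.003, -0.001, -1.0]]
wrist_force: [0.1, 0.2, -0.2]
width: 0.0
```

```bash
python3 - <<'E'
from h import *
rel()
b=imaging.snapshot('scene')[:,:,::-1][140:210,160:260]
cv2.imwrite('pics/c4.png',cv2.resize(b,None,fx=6,fy=6,interpolation=cv2.INTER_CUBIC))
E
```

```text
t 8.2 rad 0.0450 offang 42.4 rot 64.8 tooly -89.3 z 0.1293 [ 0.1  0.2 -0.2] [-0.07  0.15 -0.03]
```

View pics/c4.png

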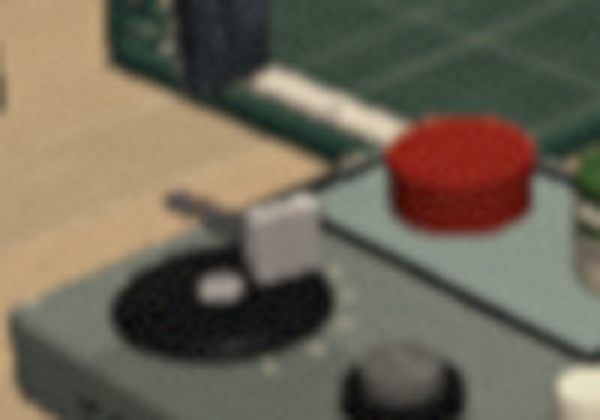

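The fin top edge runs (246,212)–(315,197), which matches position 5, so four clicks are done. Next, the start key.

Emit:
move_arm --steps '[{"linear": [-0.8, -3.5, 0], "delta_rot": [0, 0, 0]}, {"linear": [-0.8, -3.5, 0], "delta_rot": [0, 0, 0]}, {"linear": [-0.8, -3.5, 0], "delta_rot": [0, 0, 0]}, {"linear": [-0.8, -3.5, 0], "delta_rot": [0, 0, 0]}, {"linear": [0, 0, 0], "delta_rot": [0, 0, 0]}, {"linear": [0, 0, 0], "delta_rot": [0, 0, 0]}]'

```text
time: 8.85
eef_pos: [0.5473, -0.0045, 0.1228]
tool_rot: [[1.0, 0.017, -0.01], [0.017, -1.0, 0.002], [-0.01, -0.002, -1.0]]
wrist_force: [0.0, 1.1, -0.5]
width: 0.0
```

Emit:
move_arm --steps '[{"linear": [0.55, 0.2, 0], "delta_rot": [0, 0, 0]}, {"linear": [0, 0, -1.5], "delta_rot": [0, 0, 0]}, {"linear": [0, 0, -1.5], "delta_rot": [0, 0, 0]}, {"linear": [0, 0, -0.8], "delta_rot": [0, 0, 0]}, {"linear": [0, 0, 0], "delta_rot": [0, 0, 0]}, {"linear": [0, 0, 0], "delta_rot": [0, 0, 0]}]'

```text
time: 9.45
eef_pos: [0.5554, 0.0029, 0.0823]
tool_rot: [[1.0, 0.023, -0.01], [0.023, -1.0, 0.002], [-0.01, -0.002, -1.0]]
wrist_force: [0.6, -1.2, -0.1]
width: 0.0006
```

Emit:
move_arm --steps '[{"linear": [-0.25, -0.5, 0], "delta_rot": [0, 0, 0]}, {"linear": [0, 0, 0], "delta_rot": [0, 0, 0]}, {"linear": [0, 0, -0.5], "delta_rot": [0, 0, 0]}, {"linear": [0, 0, -0.4], "delta_rot": [0, 0, 0]}, {"linear": [0, 0, -0.2], "delta_rot": [0, 0, 0]}, {"linear": [0, 0, 0], "delta_rot": [0, 0, 0]}]'

```text
time: 10.05
eef_pos: [0.5539, -0.0025, 0.0721]
tool_rot: [[1.0, 0.023, -0.007], [0.023, -1.0, 0.002], [-0.007, -0.002, -1.0]]
wrist_force: [1.3, 0.8, 1.6]
width: 0.0006
```

Above the key top and centred. Pressing.

Emit:
move_arm --steps '[{"linear": [0, 0, -0.3], "delta_rot": [0, 0, 0]}, {"linear": [0, 0, -0.3], "delta_rot": [0, 0, 0]}, {"linear": [0, 0, -0.15], "delta_rot": [0, 0, 0]}, {"linear": [0, 0, 0], "delta_rot": [0, 0, 0]}]'

```text
time: 10.45
eef_pos: [0.554, -0.0024, 0.0663]
tool_rot: [[1.0, 0.023, -0.006], [0.023, -1.0, 0.002], [-0.006, -0.002, -1.0]]
wrist_force: [-3.8, 0.0, 5.2]
width: 0.0004
```

Emit:
move_arm --steps '[{"linear": [0, 0, -0.15], "delta_rot": [0, 0, 0]}, {"linear": [0, 0, -0.1], "delta_rot": [0, 0, 0]}]'

```text
time: 10.65
eef_pos: [0.5541, -0.0025, 0.0659]
tool_rot: [[1.0, 0.023, -0.004], [0.023, -1.0, 0.001], [-0.004, -0.001, -1.0]]
wrist_force: [-7.8, 0.6, 29.4]
width: 0.0004
```

The key is hard on its stop at z 0.0659 with 29 N. Retreating upward.

Emit:
move_arm --steps '[{"linear": [0, 0, 0.5], "delta_rot": [0, 0, 0]}, {"linear": [0, 0, 2], "delta_rot": [0, 0, 0]}, {"linear": [0, 0, 4], "delta_rot": [0, 0, 0]}, {"linear": [0, 0, 4], "delta_rot": [0, 0, 0]}, {"linear": [0, 0, 4], "delta_rot": [0, 0, 0]}, {"linear": [0, 0, 0], "delta_rot": [0, 0, 0]}, {"linear": [0, 0, 0], "delta_rot": [0, 0, 0]}]'

```text
time: 11.35
eef_pos: [0.5527, -0.0023, 0.215]
tool_rot: [[1.0, 0.023, -0.006], [0.023, -1.0, 0.001], [-0.006, -0.002, -1.0]]
wrist_force: [0.4, 0.7, 0.3]
width: 0.0005
```

```bash
python3 - <<'E'
from h import *
rel()
b=imaging.snapshot('scene')[:,:,::-1][130:260,150:320]
cv2.imwrite('pics/c5.png',cv2.resize(b,None,fx=4.5,fy=4.5,interpolation=cv2.INTER_CUBIC))
E
```

```text
t 11.35 rad 0.1090 offang -88.9 rot 196.1 tooly -88.7 z 0.2150 [0.4 0.7 0.3] [-0.05  0.13  0.  ]
```

View pics/c5.png

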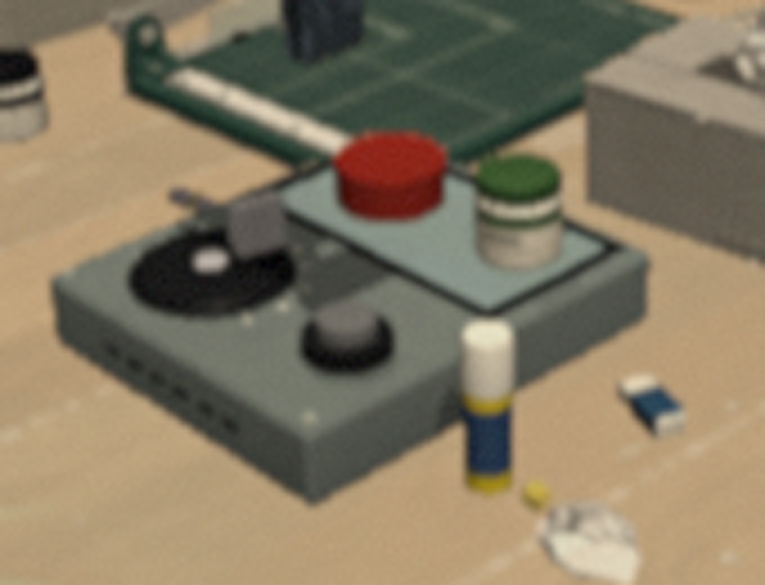

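The fin is still at position 5, with its top near (230–287,198). The key is back up and the bystanders haven't moved. Handing in.

```bash
python3 -c "
from plant import job
print(job.hand_in())"
```

```text
the job is handed in; nothing more can be done
None
```

I pushed the dial's fin clockwise by four clicks, from position 1 to position 5, touching only its counter-clockwise side with the closed fingertip. I then pressed the start key once and handed the job in at about 11.4 s.

- **Dial:** I checked positions 2, 3, 4 and 5 in the scene camera. The fin's top edge matched the predicted position 5 to within about 1 px of the camera image, and the dial stayed there after the key press.
- **Start key:** the fingertip went down to z = 0.0659 m against a predicted 0.066 m. The force was 5 N near the end of travel and 29 N against the stop, higher than needed but within the limits. The key came back up by itself.
- **Surroundings:** the jar, tin, glue stick and eraser look unmoved in the last picture. The marker is mostly hidden behind the unit there, so I checked only its visible end. The arm ended clear of everything, with the tip at z = 0.215 m and only sensor noise at the wrist.

No check failed. My first rough fin angle from the top picture read about 5° high because of shadow, but the tick count and the wrist picture settled it as position 1.

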